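# Set the draw stop of the syringe filling jig

## Task

Get the syringe filling jig ready for today's dose: with the fingertips push the orange plate of its sliding stop along the rail, towards the blue saddle, until the spring-loaded red index pin drops into its hidden notch, and stop there without running on past it. Only push: do not pinch the plate or pull the pin up, leave the vial, carton and syringe beside the jig where they are, and let go with the pin seated.

Things in the scene. Friction and masses are not known exactly. Their poses are not given: they have to be found in the camera images.
- jig: Syringe filling jig, fixed to the table: white board 130 (x) x 370 mm (y), top at 15 mm; aluminium rail 26 mm wide along its y axis on the centre line, top at 35 mm (end caps 39). Blue saddle at its -y end (50 mm high, x 15 to 60, y -176 to -141 mm). Origin: centre of the underside, on the table. The stop is pushed along the jig's -y. Yaw within 0.4 rad.
- slide (a joint): Stop's travel along the jig's -y, m: 0 to 0.20, starts at 0 to 0.03. The hidden notch is between 0.085 and 0.145, new each run. Drag about 2 N plus 12 N per m/s. At the notch the pin drops over 10 mm of travel and pulls the slide ahead (force dips to nothing); then the slide stands firm until about 12 N. It stays where left.
- push_face: Orange skin of the stop's upright plate, on its +y side (away from the saddle): the face to push. 96 mm wide (jig x), 46 to 86 mm above the table; whole plate 12 mm thick. Origin: on the table plane under the plate's middle, on the rail's centre line; the orange face is 6 mm to +y of it. Axes as the jig's.
- far_face: Grey skin of the same plate, on its -y side (towards the saddle), same size and origin as the orange skin; its face is 6 mm to -y of the origin. Fingers on both skins at once count as pinching.
- push_point (a point): On the surface of the orange face, mid-width, 74 mm above the table: push here towards the jig's -y. Behind (+y of) the plate nothing stands above the rail and its end cap.
- index_pin (a joint): Drop of the red index pin, m: about 0 (within 0.001) while riding in the rail, about 0.005 seated in the notch (counts from 0.0035), about -0.0025 if pulled up or if the slide has run past the notch, where the track is higher. A 6 to 7 N spring drops it by itself. Riding, a green band shows under the red head; seated, it has sunk away.
- pin_top (a point): Top of the pin's red mushroom head (21 mm across), 28 mm ahead of the plate's middle towards the saddle (on the grey side), on the rail's centre line; about 75 mm above the table riding, 70 mm seated.
- blue_vial: Loose small vial with a blue cap, 22 mm across, 43 mm high, standing on the table beyond the jig's +x side. Origin: centre of its underside. To be left alone.
- tall_carton: Loose open dark blue carton, 30 x 54 mm, 76 mm high, standing on the table beyond the jig's +x side. Origin: centre of its underside. To be left alone.
- loose_syringe: Loose syringe, 17 mm wide, 163 mm long, 13 mm high, lying on the table along the jig's -x side. Origin: centre of its underside. To be left alone.

How it is judged:
By the outcome, as a careful person would: the job done as asked, in the order asked, and still so for the second after the job is handed in, with the robot touching nothing.
It also fails if it takes over 45 s, if anything falls off the work surface, if the arm or the gripper's body presses on something with over 40 N, if the wrist force passes 120 N, or if a joint passes its speed limit or range.

## Robot

A 6-joint arm with a two-finger parallel gripper is mounted at the origin on a cart in front of the work surface, level with it; the furniture and walls round the work are solid. World frame = base frame: x ahead of the robot, y to its left, z up, the work surface at z = 0. Lengths are in m, angles in degrees, forces in N, time in s.
With the tool pointing down it reaches from about 0.425 to 1.125 m from the base axis. Payload 14.9 kg.
Tool frame: the origin (TCP) lies at the very end of the fingers, on their centre line; the grasp point (between the pads) lies behind it (bot.tcp_to_grasp is the z of the grasp point in the tool frame, in m); z points along the fingers, y is the line along which they close (so a half turn about z gives the same grasp; the last joint's range is limited). The gripper opens to 91 mm and grips with 3 to 60 N. Pads are 32 mm wide; open, the fingers measure 118 mm over their backs; the gripper's body (76 mm by 178 mm) begins 60 mm behind the grasp point.
Start: joints at [72.748, 21.709, 99.362, -0, 58.929, -1.908], TCP at [0.185, 0.675, 0.214] pointing down, gripper open.
Joint ranges: [-158.91, 158.91], [-42.39, 125.64], [0.06, 152.35], [-60.88, 240.88], [17.5, 164.5], [-176.32, 176.32]. Speed limits (degrees/s): [108.29, 108.29, 136.94, 180, 180, 180].

## Interface

Orientations are given as [roll, pitch, yaw] about the fixed x, y, z axes, in that order (R = Rz(yaw) Ry(pitch) Rx(roll)).
In Python, from station import bot gives the robot as it stands. The module is installed in compiled form; this text tells all that it offers.
- The arm moves only by the shell command python3 -m handwheel 'ROWS' [OPENING]. ROWS is JSON, a list of rows, each a list of 2 entries, a list of its own where there are three numbers: the shift along the tool's x, y, z in mm, then the turn, a rotation vector about the tool's x, y, z in rad. In form: [[[x, y, z], [wx, wy, wz]], ...]. A call has 1 to 5 rows; each row is the pose to reach, as a shift and turn from the pose commanded when the call began, along the tool's axes at that moment; what a row does not reach only later rows make up. A row lasts 1/12 s, in which the tool goes at most 41.7 mm and 7.16 degrees, less where a joint would pass 70% of its speed; a pose out of reach is approached as far as the arm can. A call with a gripper value outside its range is refused whole. OPENING is the finger opening in mm, from 0 to 91.2, set as the call begins (- or left out, the last holds). The fingers move at their own pace and stop on an object; the grip force is fixed at half the most. Time passes only in rows, so rows that repeat a pose let the fingers close. It gives the time, the measured TCP pose, the force, the opening and the grip force at its end, in the units of the state.
- bot.get_state(): the state, without advancing time (a new reading comes with each control period).
- bot.capture(name): name is "scene" or "side" or "wrist"; returns the picture (384x512x3 uint8, red, green, blue); there is no depth.
- bot.get_calibration(name): a dict with "camera_matrix" (3x3 intrinsics, pixels), "k1" (the pictures are not rectified: a ray, as slopes to the right and down, at radius r is drawn at 1 + k1 r^2 times it, then the intrinsics apply), "T" (4x4, takes a point from camera to world coordinates). Camera axes: x right, y up, looking along -z (the intrinsics and any distortion apply to the point x, -y, -z); pixel columns grow to the right and rows downward; lengths in m; the calibration is good to about 2 mm. A picture is of the moment at which its call begins: read the wrist's pose just before it. get_calibration takes no time and is no camera call; for the wrist camera it gives the pose at the moment of the call.
- bot.job_done(): hands the job in; it is judged then, once.
Trained networks look in the newest picture that a camera, given by its name, has taken for a name from the list of things; names that differ only in an ending like _2 or _b are one class to them, and where a whole thing is asked for, a point or a joint stands for the part that bears it (a point fixed in the world has none). Each returns a list of dicts, best first, with "confidence" (0 to 1); they miss things now and then, are a little off and sometimes report something else, mostly with a low value. They report only what shows in the picture. A call takes as long as a camera call.
- bot.spot_in(camera, label): "centre" ([x, y, z] in m, in world coordinates, good to about 4 mm: the middle of the surface that is visible of it).
- bot.mark_of(camera, label): "centre" ([x, y, z] in m, in world coordinates, good to about 4 mm: a listed point, or the origin of a listed thing).
The state is a dict: "clock": time; "joint_positions": joint angles; "joint_velocities": joint speeds; "effort": joint torques, N m; "position": TCP position; "tcp_rot": TCP orientation; "contact_force": force on the tool from outside, world axes, zero at the start; "ft_torque": the same for the moment, N m; "gripper_width": finger opening in m; "grasp_force": force on a finger pad.
Only numpy, scipy, OpenCV 4.12 (cv2) and the standard library are available. Lean on these libraries where they do the work, as an engineer would, in place of code of your own. Each camera call takes 0.05 s, during which the arm holds its last target. There are 200 camera calls.

## Working session

There is one attempt and no reset: what is moved stays moved. The work goes in short steps, Python scripts to look and compute and a shell command to move; the robot and the scene stay as the last step left them, time stands still between calls to the robot, and variables do not carry over. Pictures are saved under pics/ and viewed, at most 10 in all, crops included, and the job is handed in when it is done.

```bash
mkdir -p pics; python3 - <<'E'
from station import bot
import cv2
s=bot.get_state(); print({k:s[k] for k in('clock','position','tcp_rot','contact_force','gripper_width')},bot.tcp_to_grasp)
for c in("scene","side"):
    im=bot.capture(c); cv2.imwrite(f'pics/{c}0.png',im[:,:,::-1])
    for l in("jig","push_face","push_point","pin_top","blue_vial","tall_carton","loose_syringe"):
        for r in bot.mark_of(c,l)[:2]: print(c,l,[round(v,4) for v in r['centre']],round(r['confidence'],2))
E
```

```text
{'clock': 0.0, 'position': array([0.18514011, 0.67464829, 0.21326411]), 'tcp_rot': array([-1.79935972e+02, -1.45616170e-03,  1.64652192e+02]), 'contact_force': array([-0.49282218,  0.05668522,  0.87318113]), 'gripper_width': 0.09167338405808424} -0.0188
scene jig [0.5718, 0.0454, 0.0023] 0.62
scene jig [0.7189, -0.017, 0.0027] 0.59
scene push_point [0.555, 0.15, 0.0718] 0.81
scene pin_top [0.5663, 0.1123, 0.0723] 0.59
scene pin_top [0.4666, -0.024, 0.0008] 0.29
scene blue_vial [0.6759, 0.1247, 0.0028] 0.69
scene tall_carton [0.7232, -0.0164, 0.003] 0.56
scene loose_syringe [0.4624, -0.0251, 0.0018] 0.87
side jig [0.5768, 0.0409, 0.0018] 0.59
side push_point [0.5526, 0.1471, 0.0747] 0.79
side pin_top [0.5613, 0.114, 0.0759] 0.46
side blue_vial [0.6709, 0.1225, 0.004] 0.83
side tall_carton [0.719, -0.0144, 0.0001] 0.86
side loose_syringe [0.4636, -0.0283, 0.0013] 0.64
```

View pics/scene0.png

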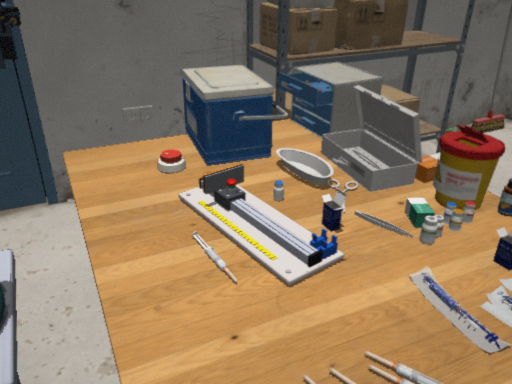

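View pics/side0.png

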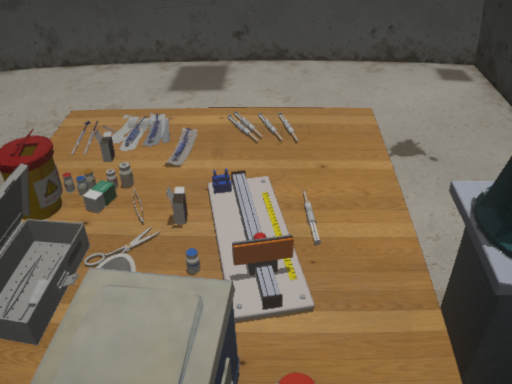

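The scene view shows the plate at about (222,180), near the +y end of the jig. The saddle is at (325,243), the vial at (279,190), the carton at (332,212) and the syringe at (214,257). The side view shows the orange face at (263,250) with nothing directly behind it. The cooler at (140,320) sits farther out in +x.

```bash
cat > h.py <<'E'
from station import bot
import numpy as np, cv2
def ray(c,uv,z):
    k=bot.get_calibration(c);K=np.array(k['camera_matrix']);T=np.array(k['T'])
    d=cv2.undistortPoints(np.array([[uv]],float),K,np.array([k['k1'],0,0,0,0.]))[0,0]
    v=T[:3,:3]@[d[0],-d[1],-1];o=T[:3,3]
    return (o+v*(z-o[2])/v[2]).round(4)
def proj(c,p):
    k=bot.get_calibration(c);K=np.array(k['camera_matrix']);T=np.array(k['T'])
    q=T[:3,:3].T@(np.array(p)-T[:3,3]);x,y=q[0]/-q[2],-q[1]/-q[2];f=1+k['k1']*(x*x+y*y)
    return K[0,0]*x*f+K[0,2],K[1,1]*y*f+K[1,2]
E
python3 - <<'E'
from h import *
for uv in[(180,195),(290,275),(342,253)]: print('scene',ray('scene',uv,.015))
for uv in[(209,181),(267,176),(313,305),(232,316)]: print('side',ray('side',uv,.015))
print('plate top side',ray('side',(233,244),.086),ray('side',(294,236),.086))
print('box top',ray('side',(232,282),.2),ray('side',(60,268),.2),ray('scene',(272,93),.2),ray('scene',(196,90),.2), ray('scene',(205,160),0),ray('scene',(270,157),0))
print('button',ray('scene',(172,160),.03))
E
```

```text
scene [0.4754 0.2015 0.015 ]
scene [ 0.5606 -0.1362  0.015 ]
scene [ 0.6745 -0.1197  0.015 ]
side [ 0.6723 -0.1271  0.015 ]
side [ 0.5511 -0.1469  0.015 ]
side [0.4738 0.2124 0.015 ]
side [0.5966 0.2365 0.015 ]
plate top side [0.5977 0.1526 0.086 ] [0.5032 0.1323 0.086 ]
box top [0.5792 0.3458 0.2   ] [0.7839 0.3321 0.2   ] [0.7149 0.2475 0.2   ] [0.5655 0.3338 0.2   ] [0.5961 0.3838 0.    ] [0.7589 0.3341 0.    ]
button [0.5022 0.3523 0.03  ]
```

```bash
python3 -m handwheel '[[[-31,-25,0],[0,0,-0.096]],[[-63,-49,0],[0,0,-0.192]],[[-94,-74,0],[0,0,-0.288]],[[-126,-99,0],[0,0,-0.384]],[[-157,-123,0],[0,0,-0.479]]]' 0
cat >> h.py <<'E'
C=np.array([.5735,.0437]);P=np.radians(12.1);X=np.array([np.cos(P),np.sin(P)]);Y=np.array([-np.sin(P),np.cos(P)])
def where():
    s=bot.get_state();p=s['position'];d=p[:2]-C
    print('t',round(s['clock'],2),'jig xy',(d@X*1e3).round(1),(d@Y*1e3).round(1),'z',round(p[2]*1e3,1),'rot',s['tcp_rot'].round(2),'F jig',(s['contact_force'][:2]@X).round(2),(s['contact_force'][:2]@Y).round(2),'Fz',s['contact_force'][2].round(2),'w',round(s['gripper_width']*1e3,1))
    return s
E
python3 -c "
from h import *
from scipy.spatial.transform import Rotation as R
s=where();t=np.r_[C+.152*Y,.15];print(R.from_euler('xyz',s['tcp_rot'],degrees=True).inv().apply(t-s['position'])*1e3)"
```

```text
clock: 1.22
position: [0.3048, 0.5132, 0.214]
tcp_rot: [180.0, 0.0, -167.6]
contact_force: [0.6, 0.2, -0.2]
gripper_width: 0.0606
grasp_force: 0.0
t 1.22 jig xy -164.3 515.4 z 214.0 rot [ 1.800e+02  1.000e-02 -1.676e+02] F jig 0.62 0.11 Fz -0.22 w 60.6
[-162.40450504 -364.29496283   64.00281349]
```

```bash
python3 -m handwheel '[[[-16,-36,0],[0,0,0]],[[-32,-73,0],[0,0,0]],[[-49,-109,0],[0,0,0]],[[-65,-146,0],[0,0,0]],[[-81,-182,0],[0,0,0]]]' >/dev/null; python3 -m handwheel '[[[-16,-36,0],[0,0,0]],[[-32,-73,0],[0,0,0]],[[-49,-109,10],[0,0,0]],[[-65,-146,30],[0,0,0]],[[-81,-182,50],[0,0,0]]]' >/dev/null
python3 - <<'E'
from h import *
where()
im=bot.capture('side');cv2.imwrite('pics/side1.png',cv2.resize(im[130:330,150:400],None,fx=3,fy=3)[:,:,::-1])
for c in('side','scene'):
    if c=='scene': bot.capture(c)
    for l in('push_point','pin_top'):
        for r in bot.mark_of(c,l)[:1]:
            d=np.array(r['centre'][:2])-C;print(c,l,d@X,d@Y,r['centre'][2],r['confidence'])
E
```

```text
t 2.05 jig xy -3.7 156.1 z 166.9 rot [ 1.7999e+02  1.2000e-01 -1.6791e+02] F jig 0.85 -0.24 Fz 0.23 w 0.4
side push_point 0.0007644531042864389 0.11090367717732061 0.0732 0.8
side pin_top 0.0005442661235868021 0.07075792375689606 0.0728 0.4
scene push_point 0.002426684606775996 0.11054732562038413 0.0702 0.76
```

View pics/side1.png

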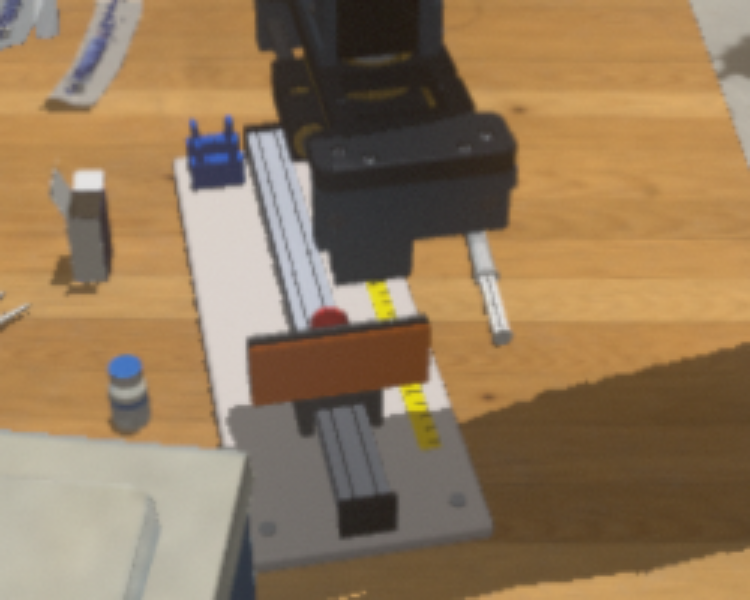

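The crop shows the orange plate at (340,365) with the rail free behind it. The fingertips appear at about (370,270), drawn past the plate because they are still high. I'll check this by projecting the TCP before lowering.

```bash
python3 - <<'E'
from h import *
p=bot.get_state()['position'];u=proj('side',p);print(p,(u[0]-150)*3,(u[1]-130)*3)
for q in((0,.11,.074),(0,.185,.039)):
    u=proj('side',[*(C+q[0]*X+q[1]*Y),q[2]]);print(q,(u[0]-150)*3,(u[1]-130)*3)
E
```

```text
[0.53560757 0.19784929 0.16707733] 369.1820852455097 274.5849060857379
(0, 0.11, 0.074) 341.05607965052553 358.6095803623956
(0, 0.185, 0.039) 369.826077259562 510.0756143224646
```

```bash
python3 -m handwheel '[[[-2,0,35],[0,0,0]],[[-4,0,70],[0,0,0]],[[-4,0,100],[0,0,0]],[[-4,0,106],[0,0,0]],[[-4,0,106],[0,0,0]]]' >/dev/null; python3 -c "from h import *;where()"
python3 -m handwheel '[[[0,-5,0],[0,0,0]],[[0,-10,0],[0,0,0]],[[0,-14,0],[0,0,0]],[[0,-17,0],[0,0,0]],[[0,-20,0],[0,0,0]]]' >/dev/null; python3 -c "from h import *;where()"
python3 -m handwheel '[[[0,-3,0],[0,0,0]],[[0,-6,0],[0,0,0]],[[0,-9,0],[0,0,0]],[[0,-12,0],[0,0,0]],[[0,-15,0],[0,0,0]]]' >/dev/null; python3 -c "from h import *;where()"
```

```text
t 2.77 jig xy -2.0 158.9 z 59.6 rot [-1.7999e+02 -1.6000e-01 -1.6782e+02] F jig 1.2 0.82 Fz 0.47 w 0.3
t 3.18 jig xy -0.2 137.5 z 61.6 rot [ 1.8000e+02  8.0000e-02 -1.6792e+02] F jig -0.4 -0.19 Fz 0.2 w 0.3
t 3.6 jig xy -0.8 122.7 z 60.6 rot [-180.    -0.  -167.9] F jig -0.48 -0.04 Fz 0.09 w 0.4
```

```bash
python3 -m handwheel '[[[0,-3,0],[0,0,0]],[[0,-6,0],[0,0,0]],[[0,-9,0],[0,0,0]],[[0,-12,0],[0,0,0]],[[0,-15,0],[0,0,0]]]' >/dev/null; python3 -c "from h import *;where()"
python3 -m handwheel '[[[0,-3,0],[0,0,0]],[[0,-6,0],[0,0,0]],[[0,-9,0],[0,0,0]],[[0,-12,0],[0,0,0]],[[0,-15,0],[0,0,0]]]' >/dev/null; python3 - <<'E'
from h import *
where()
bot.capture('side')
for r in bot.mark_of('side','push_point')[:1]:
    d=np.array(r['centre'][:2])-C;print(d@X,d@Y,r['centre'][2],r['confidence'])
E
```

```text
t 4.02 jig xy -0.8 107.9 z 60.5 rot [ 179.99   -0.   -167.9 ] F jig 0.24 3.63 Fz -0.37 w 0.4
t 4.43 jig xy -0.8 92.7 z 60.6 rot [ 180.     0.  -167.9] F jig 1.73 3.39 Fz -2.36 w 0.2
0.0028921250451472945 0.08314087810892565 0.073 0.69
```

```bash
cat > chk.py <<'E'
from h import *
import sys
s=bot.get_state();f=s['contact_force'][:2]@Y
print(round(s['clock'],2),((s['position'][:2]-C)@Y*1e3).round(1),f.round(2))
sys.exit(not 1.0<f<6)
E
m="python3 -m handwheel"
python3 -m handwheel '[[[0,-3,0],[0,0,0]],[[0,-6,0],[0,0,0]],[[0,-9,0],[0,0,0]],[[0,-12,0],[0,0,0]]]' >/dev/null; python3 chk.py
python3 -m handwheel '[[[0,-1.5,0],[0,0,0]],[[0,-3,0],[0,0,0]]]' >/dev/null; python3 chk.py && 
python3 -m handwheel '[[[0,-1.5,0],[0,0,0]],[[0,-3,0],[0,0,0]]]' >/dev/null && python3 chk.py && 
python3 -m handwheel '[[[0,-1.5,0],[0,0,0]],[[0,-3,0],[0,0,0]]]' >/dev/null && python3 chk.py && 
python3 -m handwheel '[[[0,-1.5,0],[0,0,0]],[[0,-3,0],[0,0,0]]]' >/dev/null && python3 chk.py && 
python3 -m handwheel '[[[0,-1.5,0],[0,0,0]],[[0,-3,0],[0,0,0]]]' >/dev/null && python3 chk.py && 
python3 -m handwheel '[[[0,-1.5,0],[0,0,0]],[[0,-3,0],[0,0,0]]]' >/dev/null && python3 chk.py
```

```text
4.87 80.8 4.26
5.03 77.7 3.08
5.2 74.8 3.11
5.37 71.9 3.44
5.53 68.9 3.28
5.7 65.8 2.37
5.87 62.8 3.33
```

Steady drag of about 3 N. I'll keep going in 3 mm steps, with a stop check after each.

```bash

python3 -m handwheel '[[[0,-1.5,0],[0,0,0]],[[0,-3,0],[0,0,0]]]' >/dev/null && python3 chk.py && 
python3 -m handwheel '[[[0,-1.5,0],[0,0,0]],[[0,-3,0],[0,0,0]]]' >/dev/null && python3 chk.py && 
python3 -m handwheel '[[[0,-1.5,0],[0,0,0]],[[0,-3,0],[0,0,0]]]' >/dev/null && python3 chk.py && 
python3 -m handwheel '[[[0,-1.5,0],[0,0,0]],[[0,-3,0],[0,0,0]]]' >/dev/null && python3 chk.py && 
python3 -m handwheel '[[[0,-1.5,0],[0,0,0]],[[0,-3,0],[0,0,0]]]' >/dev/null && python3 chk.py && 
python3 -m handwheel '[[[0,-1.5,0],[0,0,0]],[[0,-3,0],[0,0,0]]]' >/dev/null && python3 chk.py && 
python3 -m handwheel '[[[0,-1.5,0],[0,0,0]],[[0,-3,0],[0,0,0]]]' >/dev/null && python3 chk.py && 
python3 -m handwheel '[[[0,-1.5,0],[0,0,0]],[[0,-3,0],[0,0,0]]]' >/dev/null && python3 chk.py && 
python3 -m handwheel '[[[0,-1.5,0],[0,0,0]],[[0,-3,0],[0,0,0]]]' >/dev/null && python3 chk.py && 
python3 -m handwheel '[[[0,-1.5,0],[0,0,0]],[[0,-3,0],[0,0,0]]]' >/dev/null && python3 chk.py && 
python3 -m handwheel '[[[0,-1.5,0],[0,0,0]],[[0,-3,0],[0,0,0]]]' >/dev/null && python3 chk.py && 
python3 -m handwheel '[[[0,-1.5,0],[0,0,0]],[[0,-3,0],[0,0,0]]]' >/dev/null && python3 chk.py && 
python3 -m handwheel '[[[0,-1.5,0],[0,0,0]],[[0,-3,0],[0,0,0]]]' >/dev/null && python3 chk.py && 
python3 -m handwheel '[[[0,-1.5,0],[0,0,0]],[[0,-3,0],[0,0,0]]]' >/dev/null && python3 chk.py
```

```text
6.03 59.8 4.33
6.2 56.8 3.62
6.37 53.8 3.26
6.53 50.8 3.44
6.7 47.8 2.72
6.87 44.8 3.27
7.03 41.8 3.56
7.2 38.8 4.29
7.37 35.8 2.77
7.53 32.8 4.02
7.7 29.8 3.5
7.87 26.8 1.94
8.03 23.7 1.1
8.2 20.7 -0.81
```

Force dipped to zero. I'll hold here and look.

```bash
python3 -m handwheel '[[[0,0,0],[0,0,0]],[[0,0,0],[0,0,0]],[[0,0,0],[0,0,0]]]' >/dev/null; python3 - <<'E'
from h import *
where()
A=[]
for c in('scene','side'):
    im=bot.capture(c)
    for l in('push_point','pin_top'):
        for r in bot.mark_of(c,l)[:1]:
            d=np.array(r['centre'][:2])-C;print(c,l,d@X,d@Y,r['centre'][2],r['confidence'])
    q=[*(C-.02*Y),.075];u,v=map(int,proj(c,q));A.append(cv2.resize(im[v-40:v+40,u-50:u+50],None,fx=4,fy=4,interpolation=2))
im=bot.capture('wrist');A.append(cv2.resize(im,(427,320)))
cv2.imwrite('pics/n1.png',np.hstack(A[:2])[:,:,::-1])
cv2.imwrite('pics/w1.png',im[:,:,::-1])
E
```

```text
t 8.45 jig xy -0.9 20.9 z 60.5 rot [-1.800e+02 -1.000e-02 -1.679e+02] F jig -0.23 -0.53 Fz 1.13 w 0.4
scene push_point 0.0001751188592124123 0.005587426365076154 0.0737 0.84
scene pin_top 0.0038244031470419286 -0.03272879375364902 0.0691 0.57
side push_point 0.0022703873689862404 0.00534278403032985 0.0732 0.92
```

View pics/n1.png

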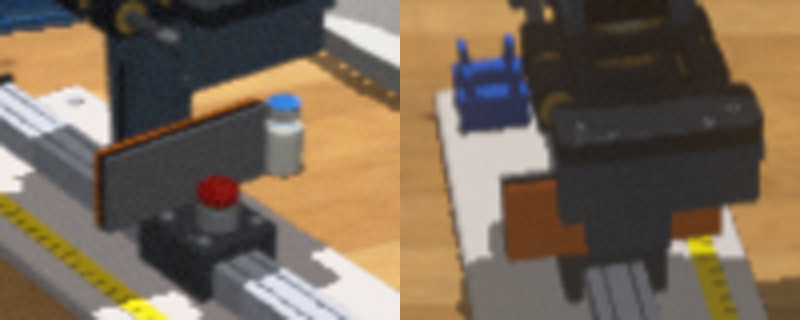

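View pics/w1.png

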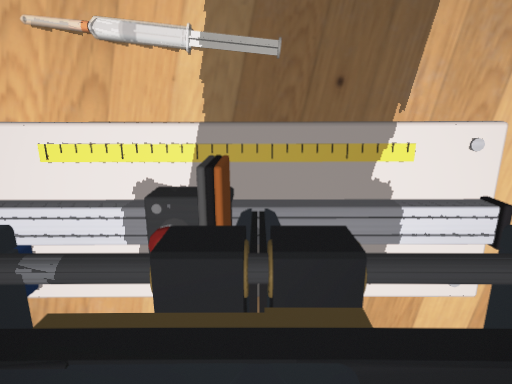

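The scene crop shows the red head sunk, with no green band beneath it. The side crop and wrist view show the plate about 5 mm ahead of the fingers. I'll back off and lift, then compare with the first picture.

```bash
python3 -m handwheel '[[[0,8,0],[0,0,0]],[[0,25,0],[0,0,0]],[[0,50,0],[0,0,0]],[[0,50,-35],[0,0,0]],[[0,50,-70],[0,0,0]]]' >/dev/null; python3 -m handwheel '[[[0,10,-20],[0,0,0]],[[0,20,-40],[0,0,0]],[[0,20,-60],[0,0,0]],[[0,20,-60],[0,0,0]],[[0,20,-60],[0,0,0]]]' >/dev/null
python3 - <<'E'
from h import *
where()
a=cv2.imread('pics/scene0.png')
im=bot.capture('scene')[:,:,::-1]
for l in('push_point','pin_top'):
    for r in bot.mark_of('scene',l)[:1]:
        d=np.array(r['centre'][:2])-C;print(l,d@X,d@Y,r['centre'][2],r['confidence'])
for l in('blue_vial','tall_carton','loose_syringe'): print(l,[x['centre'] for x in bot.mark_of('scene',l)[:1]])
f=lambda i,s:(lambda u,v:cv2.resize(i[v-30:v+30,u-35:u+35],None,fx=5.5,fy=5.5,interpolation=2))(*map(int,proj('scene',[*(C+s*Y),.072])))
cv2.imwrite('pics/cmp.png',np.hstack([f(a,.076),f(im,-.028)]))
E
```

```text
t 9.63 jig xy -0.3 91.5 z 191.5 rot [-1.8000e+02  1.2000e-01 -1.6787e+02] F jig 0.24 0.12 Fz -1.4 w 0.4
push_point 0.0026197079681466763 0.006495162058149798 0.0738 0.72
pin_top 0.004620691652000958 -0.031876781654632716 0.069 0.38
blue_vial [[0.6765, 0.121, 0.0025]]
tall_carton [[0.7217, -0.0157, 0.0006]]
loose_syringe [[0.4653, -0.0245, 0.0004]]
```

View pics/cmp.png

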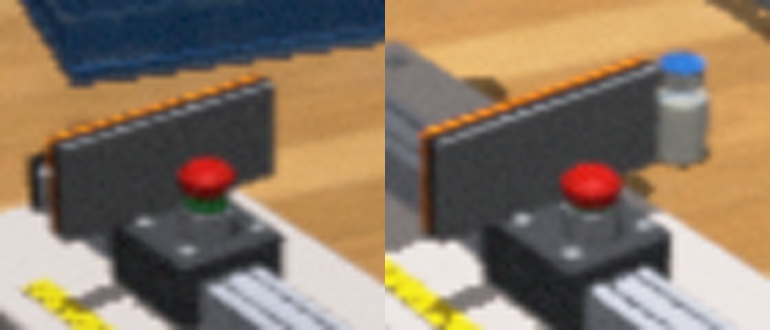

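The left crop (start) shows the green band under the head at (208,203). In the right crop (now) it has gone and the head sits low at (590,190), so the pin is seated. The loose items haven't moved.

```bash
python3 -c "
from station import bot
print(bot.job_done())"
```

```text
the job is handed in; nothing more can be done
None
```

The stop is in its notch with the red index pin seated, the arm is clear of the jig, the vial, carton and syringe are where they were, and the job is handed in.

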